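# Put the wafer rolling rods away in the tilted tool stand

## Task

The batch is finished: pick up the two wooden wafer rolling rods from the bench and drop both of them, round shaft down and square grip sticking out, into the empty cylinder of the tilted steel tool stand, each right down on the cylinder's floor. Use the cylinder with nothing in it, not the one that already holds tools, and leave everything else on the bench where it is.

Things in the scene. Friction and masses are not known exactly. Their poses are not given: they have to be found in the camera images.
- rod_a_centre (a point): rolling rod A, loose, lying: 200 mm long, 70 g; pale round wooden shaft 22 mm diameter, 140 mm long, in line with a darker square grip 24 x 24 mm, 60 mm long. Point: mid-length on its centre line (12 mm above the bench). x axis runs along the rod to the shaft's end, roughly away from the robot: grip at x = -100 to -40 mm, shaft -40 to +100 mm; centre of mass at x = +12 mm; z up at the start
- rod_a_tip (a point): centre of the end face of rod A's shaft (x = +100 mm on its centre line); same axes
- rod_b_centre (a point): rolling rod B, the same as rod A, lying further to the robot's right; same point and axes
- rod_b_tip (a point): centre of the end face of rod B's shaft (x = +100 mm); same axes
- empty_cylinder: the empty cylinder of the stand, fixed: perforated steel tube with a floor, 66 mm inside diameter, 130 mm deep, wall 2 mm. Origin: centre of its inner floor, 34 mm above the bench. z: along its axis out of the mouth, leaning 40 degrees from vertical with the mouth towards the robot's side (stand turned up to 0.25 rad). y: level, across the stand. x: up the mouth's slope, away from the robot
- cylinder_mouth (a point): centre of the mouth of the empty cylinder (z = +130 mm on its axis), 134 mm above the bench; same axes. The lowest line of the sloping tube wall, where a dropped rod comes to lie, is on its -x side
- full_cylinder: the other cylinder of the stand, same size and lean, 96 mm left or right of the empty one, with three kitchen tools standing in it that stick out up to 70 mm beyond its mouth. Same origin and axes. Fixed
- stand: the steel stand that holds both cylinders: fixed, 206 mm wide (y), its sloping top plate lies 7 mm below the cylinders' mouths; footprint from x = -70 mm to +110 mm, highest edge about 165 mm. Origin midway between the cylinders, on the bench
- batter_bottle: clear squeeze bottle standing on the bench between the rods' shaft ends, 64 mm diameter, 170 mm tall; origin at its foot
- mug: white mug, 80 mm diameter, 95 mm tall; origin at its foot
- oil_can: steel can, 68 mm diameter, 130 mm tall; origin at its foot
- wafers: stack of five flat brown wafers, 84 mm diameter, 20 mm high, on the bench near the rods; origin under its centre
- bowl: steel bowl, 120 mm diameter, 50 mm high; origin under its centre
- scraper: griddle scraper with dark handle, 240 mm long, lying flat on the robot's side of the stand
- brush: brush with wooden handle, 190 mm long, lying flat
There are look-alikes about, which are no part of the job. What is shaped like the part that bears rod_a_centre but blue is not meant.

How it is judged (in metres and radians):
At the end, for the whole second after the job is handed in: Both rods stand at rest in the empty cylinder, shaft end down and grip out of the mouth, each shaft end within 20 mm of the cylinder's inner floor (measured along its axis) and inside the tube (z of rod_a_tip in the frame of empty_cylinder between -0.01 and 0.02 m and z of each of rod_a_centre, rod_b_centre in the frame of empty_cylinder above 0.07 m and distance between each of rod_a_tip, rod_b_tip and empty_cylinder below 0.04 m and z of rod_b_tip in the frame of empty_cylinder between -0.01 and 0.02 m and linear speed of each of rod_a, rod_b below 0.02 m/s); the robot touches nothing.
It fails at once if a bystander on the bench is pushed more than 30 mm or knocked over (distance of any of batter_bottle, mug, oil_can, wafers, bowl, scraper, brush from where it was at the start of the episode above 0.03 m or angle between any of batter_bottle, mug, oil_can's own z axis and vertical above 0.5 rad).
It also fails if it takes over 67 s, if anything falls off the work surface, if the arm or the gripper's body presses on something with over 40 N, if the wrist force passes 120 N, or if a joint passes its speed limit or range.

## Robot

A 6-joint arm with a two-finger parallel gripper is mounted at the origin on the work surface. World frame = base frame: x ahead of the robot, y to its left, z up, the work surface at z = 0. Lengths are in mm, angles in rad, forces in N, time in s.
With the tool pointing down it reaches from about 350 to 975 mm from the base axis. Payload 7.1 kg.
Tool frame: the origin (TCP) lies at the very end of the fingers, on their centre line; the grasp point (between the pads) lies 19 mm behind it; x points along the fingers, y is the direction in which the jaws open and shut, and the axes are right-handed (so a half turn about x gives the same grasp; the last joint's range is limited). The gripper opens to 88 mm and grips with 3 to 60 N. Pads are 20 mm wide; open, the fingers measure 115 mm over their backs; the gripper's body (75 mm by 178 mm) begins 61 mm behind the grasp point.
Start: joints at [1.248, 0.423, 1.63, -0, 1.089, -0.019], TCP at [186.936, 596.372, 222.675] pointing down, gripper open.
Joint ranges: [-3, 3], [-0.9, 2.11], [0.09, 2.58], [-1.31, 4.45], [0.11, 2.69], [-2.54, 2.54]. Speed limits (rad/s): [2.39, 2.39, 3.01, 3.14, 3.14, 3.14].

## Interface

Orientations are given as a rotation vector (axis times angle).
In Python, from workcell import ctrl gives the robot as it stands. The module is installed in compiled form; this text tells all that it offers.
- The arm moves only by the tool carry_out, never from a script. Its argument "commands" is a list of rows, each a list of 6 numbers: the shift along the tool's x, y, z in m, then the turn, a rotation vector about the tool's x, y, z in degrees. In form: [[tx, ty, tz, rx, ry, rz], ...]. A call has 1 to 8 rows; each row shifts and turns the pose as measured when the row begins, along the tool's axes as they then stand; what a row does not reach is not made up. A row lasts 1/8 s, in which the tool goes at most 62.5 mm and 10.7 degrees, less where a joint would pass 70% of its speed; a pose out of reach is approached as far as the arm can. A call with a gripper value outside its range is refused whole. "grip" is the closure, from 0 (fully open) to 1 (shut), set as the call begins (left out, the last holds). The fingers move at their own pace and stop on an object; the grip force is fixed at half the most. Time passes only in rows, so rows that do not move let the fingers close. It gives the time, the measured TCP pose, the force and the opening at its end, in the units of the state.
- ctrl.get_obs(): the state, without advancing time (a new reading comes with each control period).
- ctrl.get_image(name): name is "side" or "top" or "wrist"; returns a dict with "pixels" (400x640x3 uint8, blue, green, red), "intrinsics" (3x3 intrinsics, pixels), "rvec" (rotation vector, rad) and "tvec" (3), from world to camera coordinates, as OpenCV has them. Camera axes: x right, y down, z forward; pixel columns grow to the right and rows downward; lengths in mm; the calibration is good to about 2 mm. A picture is of the moment at which its call begins. There is no depth.
- ctrl.close_job(): hands the job in, once; it reports no verdict.
The state is a dict: "t": time; "qpos": joint angles; "qvel": joint speeds; "joint_torque": joint torques, N m; "ee_pos": TCP position; "orientation": TCP orientation; "ft_force": force on the tool from outside, world axes, zero at the start; "moment": the same for the moment, N m; "width": finger opening in mm.
Only numpy, scipy, OpenCV 4.12 (cv2) and the standard library are available. Lean on these libraries where they do the work, as an engineer would, in place of code of your own. Each camera call takes 0.05 s, during which the arm holds its last target. There are 200 camera calls.

## Working session

There is one attempt and no reset: what is moved stays moved. The work goes in short steps, Python scripts to look and compute and a tool call to move; the robot and the scene stay as the last step left them, time stands still between calls to the robot, and variables do not carry over. Pictures are saved under pics/ and viewed, about 8 in all and at most 12, crops included, and the job is handed in when it is done.

Besides the shell and the picture viewer there is one more tool, called as name(argument=value, ...) on one line, values as JSON. carry_out: Moves the arm, as the interface text tells. Its arguments: {"type":"object","properties":{"commands":{"type":"array"},"grip":{"type":"number"}},"required":["commands"]}

```bash
mkdir -p pics
cat > h.py <<'E'
import numpy as np, cv2
from workcell import ctrl
from scipy.spatial.transform import Rotation as R
def cam(n):
    d=ctrl.get_image(n); d['R']=cv2.Rodrigues(np.array(d['rvec'],float))[0]; d['t']=np.array(d['tvec'],float).ravel(); d['K']=np.array(d['intrinsics'],float); return d
def ray(d,p):
    v=d['R'].T@np.linalg.solve(d['K'],[p[0],p[1],1.]); return -d['R'].T@d['t'], v/np.linalg.norm(v)
def onz(d,p,z):
    o,v=ray(d,p); return o+v*(z-o[2])/v[2]
def tri(rs):
    A=sum(np.eye(3)-np.outer(v,v) for o,v in rs); b=sum((np.eye(3)-np.outer(v,v))@o for o,v in rs)
    X=np.linalg.solve(A,b); return X,[np.linalg.norm((np.eye(3)-np.outer(v,v))@(X-o)) for o,v in rs]
def proj(d,X):
    return cv2.projectPoints(np.array(X,float).reshape(-1,1,3),np.array(d['rvec'],float),d['t'],d['K'],None)[0].reshape(-1,2)
E
python3 - <<'E'
from h import *
for n in ('side','top'):
    d=cam(n); cv2.imwrite(f'pics/{n}0.png',d['pixels']); print(n,-d['R'].T@d['t'],d['K'][0,0],d['R'][2])
print(ctrl.get_obs())
E
```

```text
side [ 309.8243426  1397.65644916  939.9555736 ] 501.643184976191 [ 0.09808409 -0.85016835 -0.5172942 ]
top [ 229.71632895   42.36264037 1534.67395011] 520.2114205143208 [ 0.14167997 -0.012438   -0.98983437]
{'t': 0.1, 'qpos': array([ 1.24802387e+00,  4.23728530e-01,  1.63055264e+00, -5.70080815e-06,
        1.08858396e+00, -1.90005365e-02]), 'qvel': array([ 0.00079305, -0.002404  , -0.00024989, -0.00049184,  0.00133975,
       -0.00042467]), 'joint_torque': array([-8.34975290e-04, -5.45613241e+01, -2.74323839e+01,  6.45423937e-02,
        1.88532507e-02, -7.46822320e-05]), 'ee_pos': array([186.78179603, 595.95366931, 222.02577636]), 'orientation': array([ 0.23743227,  1.55782723, -0.23940958]), 'ft_force': array([-0.62370477,  0.54990969,  0.40444306]), 'moment': array([0.02652796, 0.02156421, 0.01443425]), 'width': 87.84243668217978}
```

View pics/side0.png

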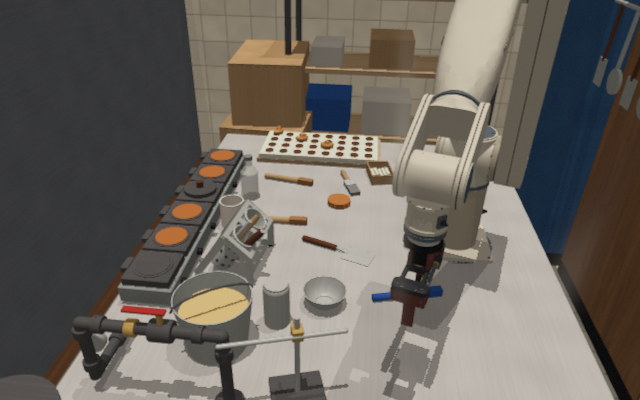

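View pics/top0.png

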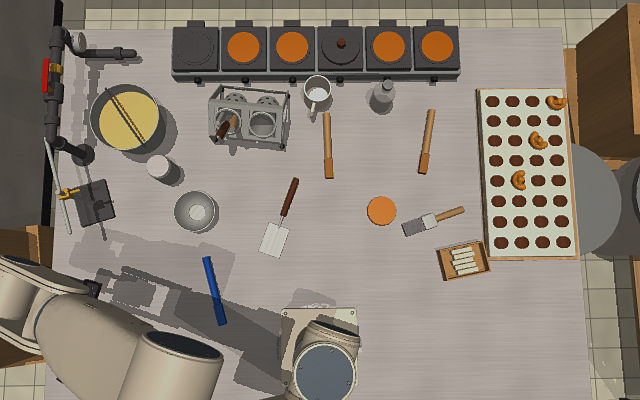

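The side view shows rod A at about (290,220), rod B at (290,180) and the stand at (245,240). In the top view rod A runs from (327,113) to (329,178) and rod B from (431,110) to (424,173). The empty cylinder's mouth is at about (265,122) and the tool-filled one is at about (228,122).

Run:
```python
from h import *
t=cam('top');s=cam('side')
a=cv2.resize(t['pixels'][80:185,200:450],None,fx=3,fy=3,interpolation=cv2.INTER_CUBIC)
b=cv2.resize(s['pixels'][165:275,205:320],None,fx=2.6,fy=2.6,interpolation=cv2.INTER_CUBIC)
c=np.zeros((600,750,3),np.uint8); c[:315]=a[:,:750]; c[315:600,:299]=b[:285]
b2=cv2.resize(s['pixels'][200:250,220:310],None,fx=4.9,fy=4.9,interpolation=cv2.INTER_CUBIC); c[320:565,305:746]=b2[:,:441]
cv2.imwrite('pics/crop1.png',c)
for d,n,rois in ((t,'top',((318,105,340,185),(412,100,442,180))),(s,'side',((268,208,312,230),(260,170,318,190)))):
    hsv=cv2.cvtColor(d['pixels'],cv2.COLOR_BGR2HSV); m=cv2.inRange(hsv,(5,90,50),(25,255,255))
    for x0,y0,x1,y1 in rois:
        mm=np.zeros_like(m); mm[y0:y1,x0:x1]=m[y0:y1,x0:x1]
        k,l,st,ce=cv2.connectedComponentsWithStats(mm); i=1+np.argmax(st[1:,4]); pts=np.argwhere(l==i)[:,::-1].astype(float)
        c0,u,w=pts.mean(0),None,None; u=np.linalg.svd(pts-c0,full_matrices=False)[2][0]; q=(pts-c0)@u
        e=[c0+u*(q.min()-.5),c0+u*(q.max()+.5)]
        print(n,st[i],*[np.round(v,1) for v in e],*[onz(d,v,12).round(1) for v in e])
```

```text
top [323 113  10  66 467] [325.9 112.4] [329.  178.6] [689.2 -28.8  12. ] [486.  -34.8  12. ]
top [418 109  17  65 463] [431.6 108.3] [422.  173.2] [ 699.4 -350.    12. ] [ 499.8 -312.2   12. ]
side [271 216  36   9 226] [270.4 218.5] [306.6 220.8] [611.6 -34.   12. ] [486.3 -36.7  12. ]
side [265 173  48  13 246] [264.4 174.9] [312.8 182.3] [ 696.4 -350.    12. ] [ 497.6 -315.2   12. ]
```

View pics/crop1.png

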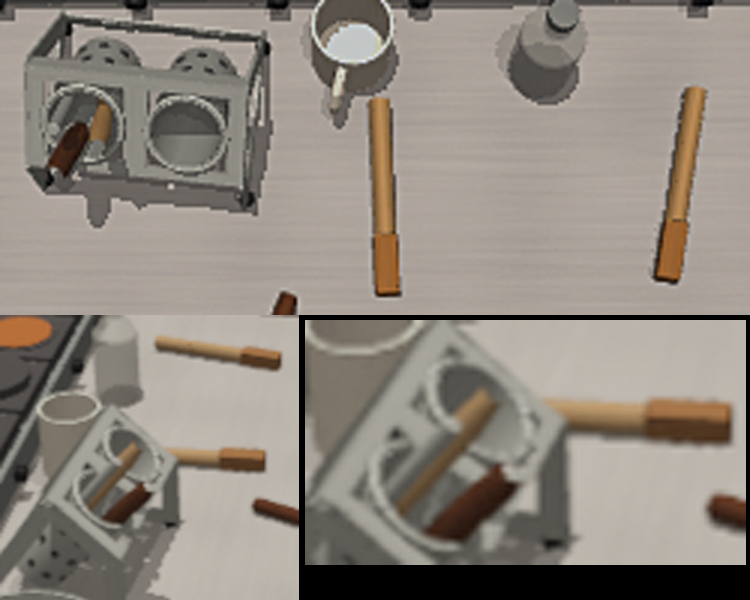

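The crop shows an empty right-hand cylinder: its mouth is centred at about (187,133) in the top crop and (481,417) in the enlarged side crop. The left cylinder holds the tools. Both rods' views agree at z = 12.

```bash
cat >> h.py <<'E'
def pose(o=None):
    o=o or ctrl.get_obs(); return np.array(o['ee_pos'],float),R.from_rotvec(np.array(o['orientation'],float))
def frame(yaw,tilt):
    # tool down, jaws across heading yaw(rad); tilt(rad)>0: fingers lean forward along heading
    h=np.array([np.cos(yaw),np.sin(yaw),0]); x=np.sin(tilt)*h+np.array([0,0,-np.cos(tilt)]); y=np.array([-h[1],h[0],0])
    return R.from_matrix(np.c_[x,y,np.cross(x,y)])
def rows(p1,r1,n,start=None):
    p,r=start or pose(); w=(r.inv()*r1).as_rotvec()
    for i in range(n):
        a=r*R.from_rotvec(w*i/n); d=a.inv().apply((np.array(p1)-p)/n)/1000
        print([*[round(float(v),4) for v in d],*[round(float(v),2) for v in np.degrees(w)/n]],end=',\n')
E
python3 - <<'E'
from h import *
t=cam('top');s=cam('side')
for a,b in (((262.3,124.3),(255.9,219.8)),):
    print(tri([ray(t,a),ray(s,b)]), onz(t,a,134))
print('full',onz(t,(228.7,121.3),134))
p,r=pose(); print(p,r.as_matrix().round(3))
w=cam('wrist'); print('wristcam in tool', r.inv().apply(-w['R'].T@w['t']-p).round(1),'axes(rows=cam x,y,z in tool)',(w['R']@r.as_matrix()).round(2).tolist(),w['K'][0])
E
```

```text
(array([619.13153549, 153.99489072, 126.12123141]), [np.float64(2.63680702773348), np.float64(2.6368070277337754)]) [619.67038756 153.58109236 134.        ]
full [628.98077307 246.54116183 134.        ]
[186.8758857  596.20378508 222.39377168] [[-0.     0.299  0.954]
 [-0.001  0.954 -0.299]
 [-1.    -0.001 -0.   ]]
wristcam in tool [-162.1   -1.4  -66.6] axes(rows=cam x,y,z in tool) [[0.0, 1.0, -0.0], [-0.25, 0.0, 0.97], [0.97, -0.0, 0.25]] [288.39245186   0.         318.73454567]
```

Run:
```python
from h import *
rows([550,154,380],frame(-.1,0),14)
```

```text
[-0.0112, -0.0224, 0.0342, -0.83, -0.0, 0.0],
[-0.0112, -0.0229, 0.0339, -0.83, -0.0, 0.0],
[-0.0112, -0.0234, 0.0335, -0.83, -0.0, 0.0],
[-0.0112, -0.0239, 0.0332, -0.83, -0.0, 0.0],
[-0.0112, -0.0243, 0.0328, -0.83, -0.0, 0.0],
[-0.0112, -0.0248, 0.0325, -0.83, -0.0, 0.0],
[-0.0112, -0.0253, 0.0321, -0.83, -0.0, 0.0],
[-0.0112, -0.0258, 0.0317, -0.83, -0.0, 0.0],
[-0.0112, -0.0262, 0.0314, -0.83, -0.0, 0.0],
[-0.0112, -0.0267, 0.031, -0.83, -0.0, 0.0],
[-0.0112, -0.0271, 0.0306, -0.83, -0.0, 0.0],
[-0.0112, -0.0276, 0.0302, -0.83, -0.0, 0.0],
[-0.0112, -0.028, 0.0298, -0.83, -0.0, 0.0],
[-0.0112, -0.0284, 0.0294, -0.83, -0.0, 0.0],
```

carry_out(commands=[[-0.02,-0.02,0.03,-0.8,0,0],[-0.02,-0.023,0.034,-0.8,0,0],[-0.02,-0.023,0.034,-0.8,0,0],[-0.015,-0.024,0.033,-0.8,0,0],[-0.015,-0.024,0.033,-0.8,0,0],[-0.01,-0.025,0.033,-0.8,0,0],[-0.01,-0.025,0.032,-0.8,0,0],[-0.01,-0.026,0.032,-0.8,0,0]])

```text
t: 1.35
ee_pos: [396.7, 341.3, 345.8]
orientation: [0.143, 1.565, -0.144]
ft_force: [-0.8, 0.6, -0.4]
width: 87.6
```

carry_out(commands=[[-0.01,-0.026,0.032,-0.8,0,0],[-0.01,-0.026,0.031,-0.8,0,0],[-0.01,-0.027,0.031,-0.8,0,0],[-0.01,-0.027,0.03,-0.8,0,0],[-0.005,-0.028,0.03,-0.8,0,0],[-0.005,-0.028,0.03,-0.8,0,0],[0,0,0,0,0,0]])

```text
t: 2.22
ee_pos: [560.7, 145.0, 399.3]
orientation: [0.079, 1.565, -0.078]
ft_force: [-0.1, -0.4, -0.0]
width: 87.8
```

Run:
```python
from h import *
w=cam('wrist'); print(pose()[0]); cv2.imwrite('pics/w1.png',w['pixels']); np.save('w1.npy',{k:w[k] for k in('R','t','K','rvec')},allow_pickle=True)
print(proj(w,[[619,154,134],[628,247,134]]))
```

```text
[559.75821055 145.98735434 399.01145415]
[[329.09496737 209.68959032]
 [389.69636158 209.4928795 ]]
```

View pics/w1.png

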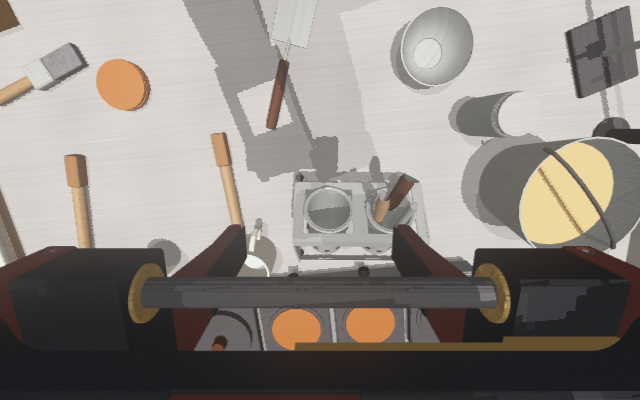

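The wrist view (robot side at the top) shows the empty mouth at about (329,210), with the projected estimate landing on it. The full cylinder is at about (390,210), and rod A's grip is at (221,150).

Run:
```python
from h import *
w=cv2.imread('pics/w1.png');t=cv2.imread('pics/top0.png');s=cv2.imread('pics/side0.png')
f=lambda i,x,y:cv2.resize(i[y:y+48,x:x+64],None,fx=6,fy=6,interpolation=cv2.INTER_CUBIC)
c=np.vstack([np.hstack([f(w,297,180),f(w,361,180)]),np.hstack([f(t,230,100),f(s,225,195)])])
cv2.imwrite('pics/crop2.png',c)
```

```text
(no output)
```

View pics/crop2.png

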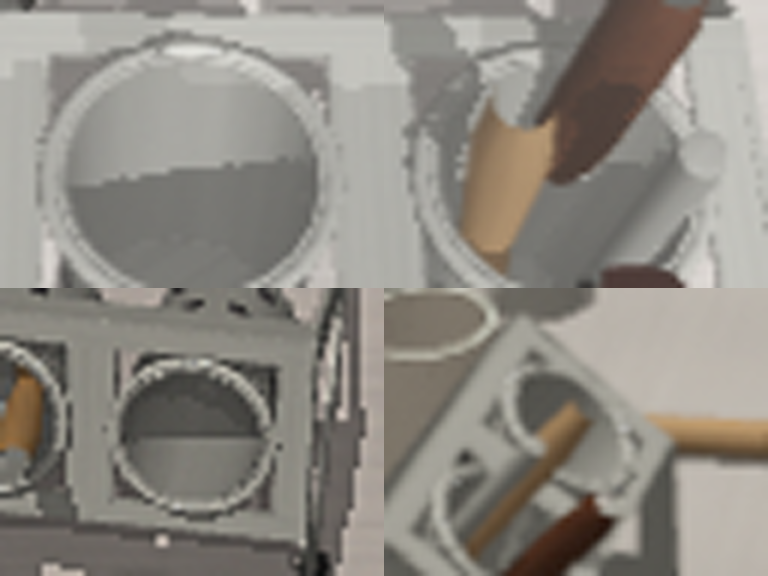

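The crops put the empty mouth's rim at these pixels: wrist (328.4,208.2), top (261.7,124.3), side (255.6,218.6). The full mouth is at wrist (389.6,208.2) and top (228.5,121.3).

Run:
```python
from h import *
t=cam('top');s=cam('side');w=np.load('w1.npy',allow_pickle=True).item()
rs=[ray(w,(328.4,208.2)),ray(t,(261.7,124.3)),ray(s,(255.6,218.6))]
print(tri(rs),tri(rs[:2]),tri(rs[::2])); print(onz(w,(328.4,208.2),134),onz(w,(389.6,208.2),134),onz(t,(261.7,124.3),134),onz(t,(228.5,121.3),134))
# rods on z=12 from wrist
im=cv2.imread('pics/w1.png');hsv=cv2.cvtColor(im,cv2.COLOR_BGR2HSV);m=cv2.inRange(hsv,(5,90,50),(20,255,255))
for x0,y0,x1,y1 in((205,125,250,230),(55,145,100,250)):
    g=np.zeros_like(m);g[y0:y1,x0:x1]=m[y0:y1,x0:x1];P=np.argwhere(g)[:,::-1].astype(float)
    a=P[P[:,1]<P[:,1].min()+2].mean(0); print(len(P),a,onz(w,a,24),onz(w,a,12))
    for y in (180,210):
        q=P[P[:,1]==y]; 
        if len(q): print(y,onz(w,q.mean(0),14))
```

```text
(array([618.45696747, 154.31431417, 130.33287272]), [np.float64(1.419602046320579), np.float64(2.46216559580082), np.float64(1.318321306037966)]) (array([611.87645498, 153.22235624, 155.96460386]), [np.float64(1.6440011217421266), np.float64(1.6440011217423152)]) (array([617.68080592, 153.17112306, 129.23087123]), [np.float64(0.2015599860315972), np.float64(0.20155998603155986)])
[616.51472944 153.15165482 134.        ] [625.91007539 246.93202162 134.        ] [619.68395327 155.24063087 134.        ] [628.98525518 247.09400589 134.        ]
411 [218.23529412 133.70588235] [488.3397337  -32.20776207  24.        ] [488.228083   -36.28674463  12.        ]
414 [ 70.26086957 156.52173913] [ 501.65178279 -312.1859646    24.        ] [ 501.8375653  -322.52054444   12.        ]
180 [ 546.10406226 -328.66671125   14.        ]
```

Run:
```python
from h import *
a=np.radians(30); rows([528,-34,110],frame(.03,a),8)
print('then down'); rows([528,-34,9],frame(.03,a),6,(np.array([528,-34,110.]),frame(.03,a)))
```

```text
[0.0361, -0.023, -0.0017, -0.89, -3.73, 0.23],
[0.0358, -0.0231, -0.0044, -0.89, -3.73, 0.23],
[0.0353, -0.0231, -0.0071, -0.89, -3.73, 0.23],
[0.0347, -0.0231, -0.0097, -0.89, -3.73, 0.23],
[0.0339, -0.0231, -0.0123, -0.89, -3.73, 0.23],
[0.0329, -0.023, -0.0148, -0.89, -3.73, 0.23],
[0.0318, -0.0229, -0.0173, -0.89, -3.73, 0.23],
[0.0305, -0.0227, -0.0197, -0.89, -3.73, 0.23],
then down
[0.0146, 0.0, -0.0084, 0.0, 0.0, 0.0],
[0.0146, 0.0, -0.0084, 0.0, 0.0, 0.0],
[0.0146, 0.0, -0.0084, 0.0, 0.0, 0.0],
[0.0146, 0.0, -0.0084, 0.0, 0.0, 0.0],
[0.0146, 0.0, -0.0084, 0.0, 0.0, 0.0],
[0.0146, 0.0, -0.0084, 0.0, 0.0, 0.0],
```

carry_out(commands=[[0.036,-0.023,-0.002,-0.9,-3.75,0.2],[0.036,-0.023,-0.004,-0.9,-3.75,0.2],[0.035,-0.023,-0.007,-0.9,-3.75,0.2],[0.035,-0.023,-0.01,-0.9,-3.75,0.2],[0.034,-0.023,-0.012,-0.9,-3.75,0.2],[0.033,-0.023,-0.015,-0.9,-3.75,0.2],[0.032,-0.023,-0.017,-0.9,-3.75,0.2],[0.03,-0.023,-0.02,-0.9,-3.75,0.2]])

```text
t: 3.38
ee_pos: [532.8, -8.5, 135.9]
orientation: [-0.012, 1.081, 0.048]
ft_force: [0.5, 1.0, 0.0]
width: 87.9
```

Run:
```python
from h import *
a=np.radians(30); print(pose()[0]); rows([528,-34,9],frame(.03,a),7)
w=cam('wrist'); im=w['pixels']; cv2.imwrite('pics/w2.png',im)
for x in(-100,-62,-40,100): print(x,proj(w,np.array([588,-32,12])+x*np.array([.9995,.03,0])))
hsv=cv2.cvtColor(im,cv2.COLOR_BGR2HSV);m=cv2.inRange(hsv,(5,90,50),(20,255,255))
n,l,st,ce=cv2.connectedComponentsWithStats(m); print(st[1:][st[1:,4]>150], ce[1:][st[1:,4]>150].round(0))
```

```text
[532.828836    -8.53162517 135.8883009 ]
[0.0156, -0.0038, -0.0093, 0.05, -0.28, -0.15],
[0.0155, -0.0038, -0.0093, 0.05, -0.28, -0.15],
[0.0155, -0.0038, -0.0094, 0.05, -0.28, -0.15],
[0.0154, -0.0037, -0.0095, 0.05, -0.28, -0.15],
[0.0154, -0.0037, -0.0095, 0.05, -0.28, -0.15],
[0.0154, -0.0037, -0.0096, 0.05, -0.28, -0.15],
[0.0153, -0.0036, -0.0097, 0.05, -0.28, -0.15],
-100 [[288.30212175  87.27394261]]
-62 [[290.66247476 129.61040731]]
-40 [[291.82824127 150.52017482]]
100 [[297.05535865 244.27635012]]
[[ 398    0   79   96 2459]
 [ 271   82   31   74 2007]
 [   0  170   28   48  262]
 [ 474  263   37   61 1083]
 [ 128  264   36   59 1036]
 [ 294  278  346   73 4400]] [[435.  44.]
 [287. 117.]
 [  8. 192.]
 [496. 294.]
 [142. 294.]
 [487. 338.]]
```

View pics/w2.png

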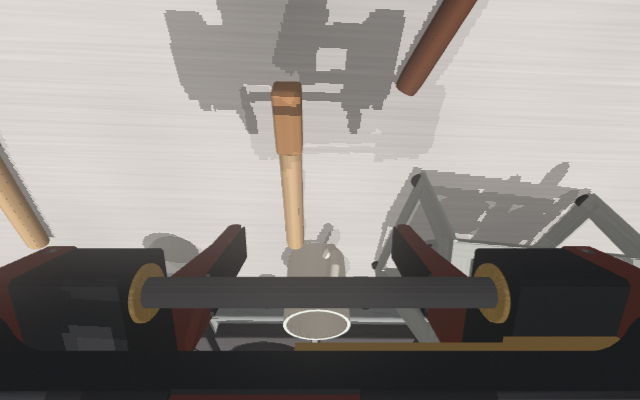

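The wrist view confirms rod A, with its grip end at (288,83), joint at (290,155) and tip at (296,246), within 3 px of the prediction.

carry_out(commands=[[0.0155,-0.006,-0.0095,0,-0.3,-0.15],[0.0155,-0.006,-0.0095,0,-0.3,-0.15],[0.0155,-0.006,-0.0095,0,-0.3,-0.15],[0.0155,-0.005,-0.0095,0,-0.3,-0.15],[0.0155,-0.004,-0.0095,0,-0.3,-0.15],[0,0,0,0,0,0]])

```text
t: 4.18
ee_pos: [546.6, -29.3, 85.8]
orientation: [-0.02, 1.116, 0.046]
ft_force: [0.3, -1.1, 0.4]
width: 87.4
```

Run:
```python
from h import *
a=np.radians(30); print(pose()[0]); rows([528,-35,9],frame(.03,a),3)
```

```text
[546.59842701 -29.25346664  85.83354148]
[0.0202, -0.0018, -0.0169, 0.22, -1.32, -0.28],
[0.0199, -0.0018, -0.0173, 0.22, -1.32, -0.28],
[0.0195, -0.0018, -0.0178, 0.22, -1.32, -0.28],
```

carry_out(commands=[[0.02,-0.002,-0.017,0.2,-1.3,-0.3],[0.02,-0.002,-0.017,0.2,-1.3,-0.3],[0.02,-0.002,-0.018,0.2,-1.3,-0.3],[0,0,0,0,0,0]])

```text
t: 4.68
ee_pos: [551.9, -39.2, 61.0]
orientation: [-0.007, 1.148, 0.035]
ft_force: [0.3, 0.3, 0.7]
width: 87.8
```

Run:
```python
from h import *
a=np.radians(30); print(pose()[0]); rows([528,-35,9],frame(.03,a),2)
```

```text
[551.91033903 -39.23528477  61.02961907]
[0.0189, 0.0022, -0.0215, -0.12, -2.89, -0.32],
[0.0178, 0.0023, -0.0224, -0.12, -2.89, -0.32],
```

Run:
```python
from h import *
o=ctrl.get_obs(); print(o['qpos'].round(3),o['qvel'].round(3),pose()[0],o['joint_torque'].round(1))
```

```text
[-0.137  0.496  2.156  0.823  0.109 -2.54 ] [ 0.    -0.004  0.001 -0.001  0.002 -0.002] [551.91033903 -39.23528477  61.02961907] [ -0.1 -43.6 -12.8   0.1  -0.9  -0. ]
```

carry_out(commands=[[0,0,0,0,0,0],[0,0,0,0,0,0]])

```text
t: 4.92
ee_pos: [551.7, -39.2, 61.0]
orientation: [-0.007, 1.148, 0.035]
ft_force: [0.2, -0.0, -0.3]
width: 87.8
```

Run:
```python
from h import *
o=ctrl.get_obs(); print(o['qpos'].round(3),o['qvel'].round(3),pose()[0],o['joint_torque'].round(1),o['orientation'])
```

```text
[-0.137  0.496  2.157  0.823  0.109 -2.54 ] [-0.001 -0.001 -0.002  0.001 -0.002 -0.001] [551.71164756 -39.24457832  60.95429268] [ -0.  -43.8 -12.6   0.1  -0.8  -0. ] [-0.00738002  1.14844241  0.03468732]
```

Run:
```python
from h import *
a=np.radians(8); rows([525,-35,130],frame(.03,a),6)
t=cam('top');s=cam('side'); print(tri([ray(s,(256.8,215.3)),ray(t,(235,114.5))]))
```

```text
[-0.0123, 0.001, 0.0007, -0.02, 2.7, -0.11],
[-0.0123, 0.001, 0.0001, -0.02, 2.7, -0.11],
[-0.0123, 0.0009, -0.0005, -0.02, 2.7, -0.11],
[-0.0123, 0.0009, -0.0011, -0.02, 2.7, -0.11],
[-0.0122, 0.0009, -0.0016, -0.02, 2.7, -0.11],
[-0.0121, 0.0009, -0.0022, -0.02, 2.7, -0.11],
(array([613.68157941, 220.48302788, 189.01368467]), [np.float64(17.41530344382309), np.float64(17.41530344382313)])
```

carry_out(commands=[[-0.015,0.001,0.001,0,3,-0.1],[-0.015,0.001,0,0,3,-0.1],[-0.015,0.001,0,0,3,-0.1],[-0.015,0.001,-0.001,0,3,-0.1],[-0.015,0.001,-0.002,0,3,-0.1],[-0.013,0.001,-0.002,0,2,-0.1],[0,0,0,0,0,0]])

```text
t: 5.9
ee_pos: [522.1, -32.8, 141.3]
orientation: [-0.016, 1.428, 0.033]
ft_force: [-0.3, -0.7, -0.6]
width: 87.7
```

Run:
```python
from h import *
o=ctrl.get_obs(); print(o['qpos'].round(3),pose()[0])
a=np.radians(8); rows([517,-35,70],frame(.03,a),3);rows([517,-35,6],frame(.03,a),4,(np.array([517,-35,70.]),frame(.03,a)))
```

```text
[-0.102  0.341  2.008  0.046  0.653 -1.74 ] [522.07069424 -32.8009382  141.31093067]
[0.0233, -0.0009, -0.0051, 0.02, 0.07, -0.18],
[0.0233, -0.0008, -0.0051, 0.02, 0.07, -0.18],
[0.0233, -0.0008, -0.005, 0.02, 0.07, -0.18],
[0.0158, 0.0, -0.0022, 0.0, 0.0, 0.0],
[0.0158, 0.0, -0.0022, 0.0, 0.0, 0.0],
[0.0158, 0.0, -0.0022, 0.0, 0.0, 0.0],
[0.0158, 0.0, -0.0022, 0.0, 0.0, 0.0],
```

carry_out(commands=[[0.023,-0.001,-0.005,0,0,-0.2],[0.023,-0.001,-0.005,0,0,-0.2],[0.023,-0.001,-0.005,0,0,-0.2],[0.016,0,-0.002,0,0,0],[0.016,0,-0.002,0,0,0],[0.016,0,-0.002,0,0,0],[0,0,0,0,0,0]])

```text
t: 6.78
ee_pos: [515.4, -35.4, 16.1]
orientation: [-0.023, 1.426, 0.025]
ft_force: [-0.6, 0.0, -0.3]
width: 87.6
```

Run:
```python
from h import *
o=ctrl.get_obs(); print(o['qpos'].round(3),pose()[0])
a=np.radians(8); rows([517,-35,5],frame(.03,a),2)
```

```text
[-0.103  0.575  2.064  0.052  0.359 -1.752] [515.36459429 -35.41886203  16.07915951]
[0.0056, 0.0002, 0.0, 0.03, 0.16, 0.02],
[0.0056, 0.0002, 0.0, 0.03, 0.16, 0.02],
```

carry_out(commands=[[0.0055,0,0,0,0,0],[0.0055,0,0,0,0,0],[0,0,0,0,0,0]])

```text
t: 7.15
ee_pos: [517.4, -35.5, 5.3]
orientation: [-0.023, 1.424, 0.025]
ft_force: [-0.5, -0.6, -0.0]
width: 88.0
```

carry_out(commands=[[0,0,0,0,0,0],[0,0,0,0,0,0],[0,0,0,0,0,0],[0,0,0,0,0,0],[0,0,0,0,0,0],[0,0,0,0,0,0]], grip=1)

```text
t: 7.9
ee_pos: [518.1, -35.5, 6.2]
orientation: [-0.023, 1.422, 0.025]
ft_force: [0.8, -0.0, -0.0]
width: 31.1
```

carry_out(commands=[[0,0,0,0,0,0],[0,0,0,0,0,0],[0,0,0,0,0,0]])

```text
t: 8.28
ee_pos: [518.1, -35.5, 6.2]
orientation: [-0.023, 1.422, 0.025]
ft_force: [-1.1, 0.5, 0.7]
width: 23.7
```

carry_out(commands=[[-0.01,0,0.0015,0,0,0],[-0.025,0,0.0035,0,0,0],[-0.035,0,0.005,0,0,0],[-0.035,0,0.005,0,0,0],[-0.035,0,0.005,0,0,0],[-0.035,0,0.005,0,0,0],[-0.035,0,0.005,0,0,0],[-0.025,0,0.0035,0,0,0]])

```text
t: 9.28
ee_pos: [513.5, -35.1, 252.8]
orientation: [-0.023, 1.427, 0.024]
ft_force: [0.3, 0.4, -0.0]
width: 24.1
```

```bash
cat >> h.py <<'E'
M=np.array([617.5,154,134.]); H=-.1
AX=np.array([-np.sin(np.radians(40))*np.cos(H),-np.sin(np.radians(40))*np.sin(H),np.cos(np.radians(40))])
YC=np.array([-np.sin(H),np.cos(H),0]); XC=np.cross(YC,AX); F=M-130*AX
def tcp_for(tip,xc,yc,L,T,back=6):
    """TCP for the rod tip at z=tip, x=xc, y=yc of the cylinder; grasp L behind the tip; tool lean T deg"""
    f=frame(H,np.radians(T)); return F+(tip+L)*AX+xc*XC+yc*YC+back*f.as_matrix()[:,0], f
E
python3 - <<'E'
from h import *
o=ctrl.get_obs(); print(o['qpos'].round(3),pose()[0],o['width'],o['orientation'],XC,F)
p,f=tcp_for(210,-4,0,171,-42); print(p); rows(p,f,10)
w=cam('wrist');cv2.imwrite('pics/w3.png',w['pixels'])
m=cv2.inRange(cv2.cvtColor(w['pixels'],cv2.COLOR_BGR2HSV),(5,90,50),(20,255,255))
n,l,st,ce=cv2.connectedComponentsWithStats(m); print(st[1:][st[1:,4]>300])
P,r=pose()
for L in(-28,32,171): # along rod from grasp
    c=np.cos(np.radians(8)); print(L,proj(w,P-6*r.as_matrix()[:,0]+L*np.array([np.cos(.03),.03,0])))
E
```

```text
[-0.102  0.159  1.935  0.022  0.905 -1.716] [513.53975269 -35.07841157 252.78459575] 24.06186332334904 [-0.02301441  1.4266683   0.02438773] [ 0.76221741 -0.07647683  0.64278761] [700.64492537 145.65768118  34.41422239]
[449.9227403  170.8138094  319.24713583]
[-0.0074, 0.0208, -0.0047, 0.74, 5.02, 0.23],
[-0.0069, 0.0207, -0.0056, 0.74, 5.02, 0.23],
[-0.0063, 0.0207, -0.0064, 0.74, 5.02, 0.23],
[-0.0056, 0.0206, -0.0072, 0.74, 5.02, 0.23],
[-0.0048, 0.0205, -0.008, 0.74, 5.02, 0.23],
[-0.004, 0.0204, -0.0086, 0.74, 5.02, 0.23],
[-0.0032, 0.0203, -0.0092, 0.74, 5.02, 0.23],
[-0.0023, 0.0202, -0.0097, 0.74, 5.02, 0.23],
[-0.0013, 0.0201, -0.0101, 0.74, 5.02, 0.23],
[-0.0003, 0.02, -0.0104, 0.74, 5.02, 0.23],
[[ 157    2   75   81 4728]
 [   0   20   57   29  477]
 [ 390   41   53   96 1024]
 [ 100  136   20   44  734]
 [ 297  203   45   74 3112]
 [ 348  249   28   74  566]
 [ 538  250  102  101 3406]
 [ 262  263   24   60  498]
 [   0  290   77   41 1019]
 [ 149  308  342   43 5225]]
-28 [[320.85625839 207.10835756]]
32 [[320.50300301 296.15950903]]
171 [[319.95424066 434.49545762]]
```

carry_out(commands=[[-0.009,0.015,-0.005,0.7,5,0.2],[-0.01,0.02,-0.006,0.7,5,0.2],[-0.01,0.02,-0.006,0.7,5,0.2],[-0.008,0.02,-0.007,0.7,5,0.2],[-0.006,0.02,-0.008,0.7,5,0.2],[-0.005,0.02,-0.009,0.7,5,0.2],[-0.004,0.02,-0.009,0.7,5,0.2],[-0.003,0.02,-0.01,0.7,5,0.2]])

```text
t: 10.32
ee_pos: [460.1, 123.4, 326.3]
orientation: [0.081, 2.14, -0.041]
ft_force: [-0.1, 0.5, -1.1]
width: 24.2
```

Run:
```python
from h import *
o=ctrl.get_obs(); print(o['qpos'].round(3),pose()[0],o['width'])
p,f=tcp_for(210,-4,0,171,-42); print(p); rows(p,f,5)
```

```text
[ 0.156  0.386  1.554  0.128  1.758 -1.354] [460.07304779 123.44886553 326.34719112] 24.192321835441284
[449.9227403  170.8138094  319.24713583]
[0.0027, 0.0093, -0.0015, 0.25, 1.86, 0.16],
[0.0028, 0.0093, -0.0015, 0.25, 1.86, 0.16],
[0.0028, 0.0093, -0.0014, 0.25, 1.86, 0.16],
[0.0029, 0.0093, -0.0014, 0.25, 1.86, 0.16],
[0.003, 0.0092, -0.0013, 0.25, 1.86, 0.16],
```

carry_out(commands=[[0.003,0.01,-0.0015,0.25,2,0.2],[0.003,0.01,-0.0015,0.25,2,0.2],[0.003,0.01,-0.0015,0.25,2,0.2],[0.003,0.01,-0.0015,0.25,2,0.2],[0.003,0.009,-0.001,0.25,1.5,0],[0,0,0,0,0,0]])

```text
t: 11.08
ee_pos: [448.5, 176.1, 316.4]
orientation: [0.116, 2.314, -0.052]
ft_force: [-0.3, 0.7, -0.1]
width: 23.9
```

Run:
```python
from h import *
o=ctrl.get_obs(); print(o['qpos'].round(3),pose()[0],o['width'])
p,f=tcp_for(210,-4,0,171,-42); rows(p,f,1); p,f=tcp_for(150,-4,0,171,-42); rows(p,f,4)
t=cam('top');s=cam('side')
a=cv2.resize(t['pixels'][90:180,200:320],None,fx=4,fy=4,interpolation=cv2.INTER_CUBIC);b=cv2.resize(s['pixels'][140:250,220:330],None,fx=2.9,fy=2.9,interpolation=cv2.INTER_CUBIC)
c=np.zeros((360,800,3),np.uint8);c[:,:480]=a;c[:319,481:800]=b;cv2.imwrite('pics/c3.png',c)
P,r=pose();Y=r.as_matrix(); g=P-6*Y[:,0]; d=r.apply(frame(0,np.radians(8)).inv().apply([1,0,0])); tip=g+171*d
print('tip',tip,'cyl',[float((tip-F)@v) for v in(XC,YC,AX)],'dir dot',[float(d@v) for v in (XC,YC,AX)])
for n,q in(('t',t),('s',s)): print(n,proj(q,[tip,g,M]))
```

```text
[ 0.214  0.486  1.5    0.221  1.87  -1.269] [448.53288191 176.10438719 316.44226946] 23.91676424356453
[-0.0034, -0.0051, -0.0005, -0.07, -0.74, 0.01],
[0.0011, -0.0013, 0.0148, -0.02, -0.18, 0.0],
[0.0011, -0.0013, 0.0148, -0.02, -0.18, 0.0],
[0.0012, -0.0013, 0.0147, -0.02, -0.18, 0.0],
[0.0012, -0.0013, 0.0147, -0.02, -0.18, 0.0],
tip [560.52748026 164.22283508 189.05802846] cyl [-8.816638083758658, 4.484002182001496, 209.27118945710237] dir dot [-0.011552766218828099, -0.0013248253402641551, -0.9999323869294919]
t [[256.5960694  140.422759  ]
 [246.75252756 171.56672795]
 [262.14720937 125.06294883]]
s [[273.03951909 204.69832538]
 [309.75128008 168.04594917]
 [255.46188866 217.39081521]]
```

View pics/c3.png

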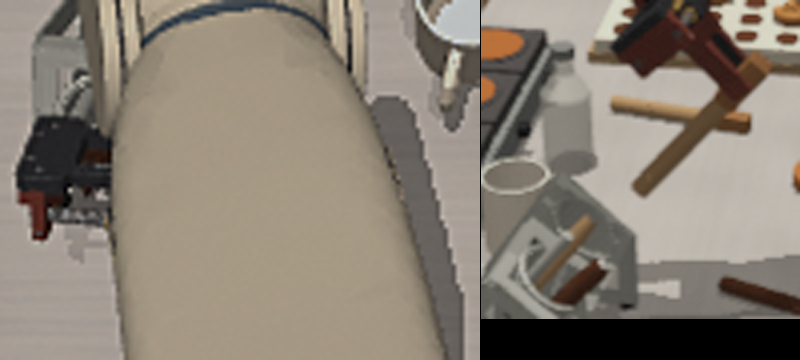

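The side crop shows rod A held with its tip at about (276,205), close to the predicted (273,205). It points down at the empty mouth, centred near (255,217). The arm hides the stand in the top view.

carry_out(commands=[[0.0,-0.002,0.012,0,-0.3,0],[0.001,-0.0015,0.015,0,-0.3,0],[0.001,-0.0015,0.015,0,-0.2,0],[0.001,-0.0015,0.012,0,0,0],[0,0,0,0,0,0]])

```text
t: 11.8
ee_pos: [489.0, 163.7, 275.5]
orientation: [0.117, 2.297, -0.054]
ft_force: [0.6, 0.7, -0.6]
width: 23.5
```

```bash
cat >> h.py <<'E'
def chk(L,back,tilt0):
    o=ctrl.get_obs();P,r=pose(o); g=P-back*r.as_matrix()[:,0]; d=r.apply(frame(0,np.radians(tilt0)).inv().apply([1,0,0])); tip=g+L*d
    print('t',o['t'],'w',round(o['width'],1),'F',o['ft_force'].round(1),'q',o['qpos'].round(2),'tip cyl',np.round([(tip-F)@v for v in(XC,YC,AX)],1),'dir',np.round([d@v for v in (XC,YC,AX)],3))
E
python3 - <<'E'
from h import *
chk(171,6,8)
p,f=tcp_for(80,-4,0,171,-42); rows(p,f,4)
E
```

```text
t 11.8 w 23.5 F [ 0.6  0.7 -0.6] q [ 0.19  0.57  1.45  0.2   1.83 -1.3 ] tip cyl [ -1.   -3.6 151.1] dir [ 0.005 -0.002 -1.   ]
[0.0031, 0.0008, 0.0175, -0.03, 0.07, -0.01],
[0.0031, 0.0008, 0.0175, -0.03, 0.07, -0.01],
[0.0031, 0.0008, 0.0175, -0.03, 0.07, -0.01],
[0.003, 0.0008, 0.0175, -0.03, 0.07, -0.01],
```

carry_out(commands=[[0.003,0.001,0.014,0,0,0],[0.003,0.001,0.018,0,0,0],[0.003,0,0.018,0,0,0],[0.003,0,0.018,0,0,0],[0,0,0,0,0,0]])

```text
t: 12.42
ee_pos: [534.7, 161.1, 216.7]
orientation: [0.117, 2.298, -0.054]
ft_force: [-0.7, -0.8, 0.3]
width: 23.8
```

Run:
```python
from h import *
chk(171,6,8)
p,f=tcp_for(15,-6,0,171,-42); rows(p,f,4)
s=cam('side')
b=cv2.resize(s['pixels'][130:260,210:370],None,fx=4,fy=4,interpolation=cv2.INTER_CUBIC);cv2.imwrite('pics/c4.png',b)
```

```text
t 12.425 w 23.8 F [-0.7 -0.8  0.3] q [ 0.17  0.7   1.36  0.18  1.79 -1.32] tip cyl [-3.9 -1.6 76.6] dir [ 0.004 -0.002 -1.   ]
[0.0026, 0.0003, 0.0152, -0.03, 0.06, -0.01],
[0.0025, 0.0003, 0.0152, -0.03, 0.06, -0.01],
[0.0025, 0.0003, 0.0152, -0.03, 0.06, -0.01],
[0.0025, 0.0003, 0.0152, -0.03, 0.06, -0.01],
```

View pics/c4.png

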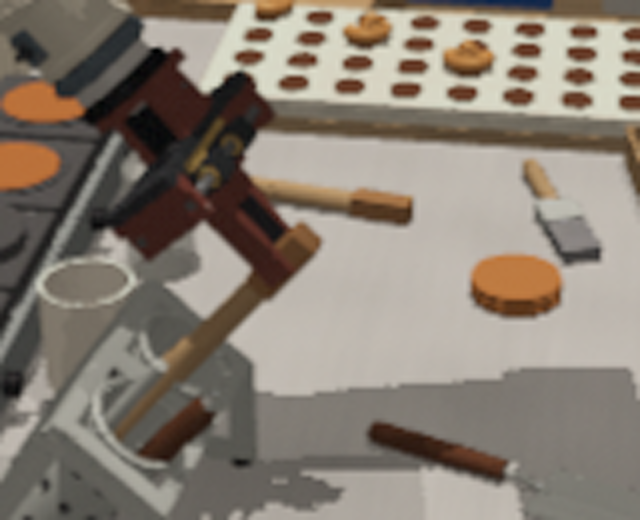

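Rod A's shaft is entering the empty cylinder at about (180,365) in the crop, with no contact force.

carry_out(commands=[[0.0025,0,0.014,0,0,0],[0.0025,0,0.015,0,0,0],[0.0025,0,0.013,0,0,0],[0.0025,0,0.01,0,0,0],[0,0,0,0,0,0]])

```text
t: 13.1
ee_pos: [568.8, 157.8, 172.9]
orientation: [0.117, 2.296, -0.053]
ft_force: [1.0, -0.6, -0.4]
width: 23.7
```

Run:
```python
from h import *
chk(171,6,8)
```

```text
t 13.1 w 23.7 F [ 1.  -0.6 -0.4] q [ 0.16  0.79  1.29  0.18  1.77 -1.34] tip cyl [-5.6 -1.4 21. ] dir [ 0.005 -0.002 -1.   ]
```

carry_out(commands=[[0,0,0,0,0,0],[0,0,0,0,0,0],[0,0,0,0,0,0],[0,0,0,0,0,0],[0,0,0,0,0,0]], grip=0.55)

```text
t: 13.72
ee_pos: [568.9, 158.1, 174.4]
orientation: [0.117, 2.295, -0.052]
ft_force: [-0.4, -0.0, 0.8]
width: 40.0
```

carry_out(commands=[[-0.015,0,-0.002,0,0,0],[-0.03,0,-0.004,0,0,0],[-0.04,0,-0.006,0,0,0],[-0.04,0,-0.006,0,0,0],[-0.03,0,-0.01,0,0,0],[0,0,0,0,0,0]])

```text
t: 14.48
ee_pos: [654.8, 149.0, 317.3]
orientation: [0.117, 2.292, -0.052]
ft_force: [0.6, 0.1, -1.3]
width: 39.5
```

Run:
```python
from h import *
o=ctrl.get_obs(); print(o['qpos'].round(2),pose()[0],o['width'],o['ft_force'])
s=cam('side');w=cam('wrist')
np.save('w5.npy',{k:w[k] for k in('R','t','K','rvec')},allow_pickle=True);cv2.imwrite('pics/w5.png',w['pixels']);cv2.imwrite('pics/s5.png',s['pixels'])
b=cv2.resize(s['pixels'][150:250,210:330],None,fx=3.3,fy=3.3,interpolation=cv2.INTER_CUBIC)
c=np.zeros((330,796+4,3),np.uint8);c[:,:396]=b;c[:,400:]=w['pixels'][20:350,120:520];cv2.imwrite('pics/c5.png',c)
# expected settled tip-down rod on lowest wall: end of grip
for z in(0,20): print(z,[proj(s,F+zz*AX-20*XC).round(1).tolist() for zz in(140+z,200+z)],[proj(w,F+zz*AX-20*XC).round(1).tolist() for zz in(140+z,200+z)])
```

```text
[ 0.13  0.8   0.94  0.18  2.11 -1.3 ] [654.83353498 149.00459093 317.32288288] 39.46067761593747 [ 0.63153445  0.11657207 -1.31526273]
0 [[[262.5, 219.8]], [[274.5, 208.2]]] [[[320.9, 247.0]], [[320.9, 203.5]]]
20 [[[266.4, 216.0]], [[278.6, 204.3]]] [[[320.9, 233.1]], [[321.0, 187.7]]]
```

View pics/c5.png

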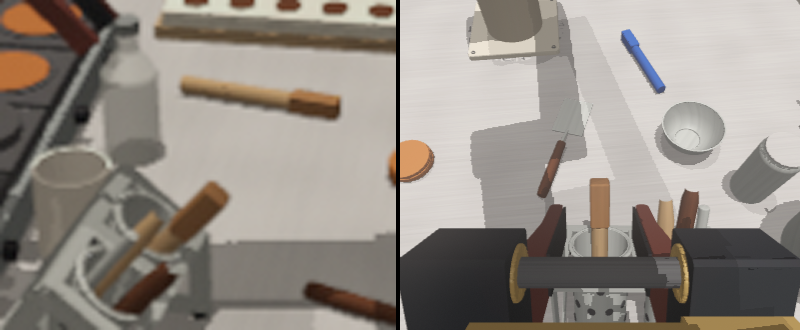

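Rod A is seated: its grip end is at side (275,207) and wrist (319,200), and I predicted (274.5,208) and (321,203.5) for a tip on the floor. Next is rod B.

Run:
```python
from h import *
rows([531,-318,260],frame(-.184,np.radians(8)),12)
```

```text
[0.0075, -0.0397, -0.0016, 0.39, -4.14, 0.12],
[0.0073, -0.0398, -0.0018, 0.39, -4.14, 0.12],
[0.0071, -0.0398, -0.0021, 0.39, -4.14, 0.12],
[0.0068, -0.0398, -0.0023, 0.39, -4.14, 0.12],
[0.0066, -0.0399, -0.0025, 0.39, -4.14, 0.12],
[0.0063, -0.0399, -0.0027, 0.39, -4.14, 0.12],
[0.006, -0.0399, -0.0029, 0.39, -4.14, 0.12],
[0.0057, -0.04, -0.0031, 0.39, -4.14, 0.12],
[0.0054, -0.04, -0.0032, 0.39, -4.14, 0.12],
[0.0051, -0.04, -0.0033, 0.39, -4.14, 0.12],
[0.0048, -0.0401, -0.0034, 0.39, -4.14, 0.12],
[0.0044, -0.0401, -0.0034, 0.39, -4.14, 0.12],
```

carry_out(commands=[[0,-0.025,-0.002,0.4,-4.2,0.1],[0,-0.04,-0.002,0.4,-4.2,0.1],[0.005,-0.04,-0.002,0.4,-4.2,0.1],[0.008,-0.04,-0.002,0.4,-4.2,0.1],[0.008,-0.04,-0.0025,0.4,-4.2,0.1],[0.008,-0.04,-0.003,0.4,-4.2,0.1],[0.008,-0.04,-0.003,0.4,-4.2,0.1],[0.006,-0.04,-0.003,0.4,-4.2,0.1]], grip=0)

```text
t: 15.58
ee_pos: [569.9, -154.0, 270.4]
orientation: [0.117, 1.716, -0.124]
ft_force: [-0.2, -0.6, 0.6]
width: 87.5
```

carry_out(commands=[[0.005,-0.04,-0.003,0.4,-4.2,0.1],[0.005,-0.04,-0.003,0.4,-4.2,0.1],[0.005,-0.04,-0.003,0.4,-4.2,0.1],[0.005,-0.04,-0.003,0.4,-4.2,0.1],[0,0,0,0,0,0]])

```text
t: 16.2
ee_pos: [521.2, -312.5, 244.2]
orientation: [0.123, 1.426, -0.152]
ft_force: [0.6, 0.2, 0.2]
width: 88.1
```

Run:
```python
from h import *
o=ctrl.get_obs(); print(o['qpos'].round(2),pose()[0],o['width'],o['ft_force'])
w=cam('wrist'); cv2.imwrite('pics/w6.png',w['pixels'])
u=np.array([np.cos(.184),-np.sin(.184),0]); C=np.array([600,-331.5,12])
print([proj(w,C+x*u).round(1).tolist() for x in(-100,-40,100)])
m=cv2.inRange(cv2.cvtColor(w['pixels'],cv2.COLOR_BGR2HSV),(5,90,50),(20,255,255));m[245:]=0
n,l,st,ce=cv2.connectedComponentsWithStats(m)
for i in range(1,n):
    if st[i,4]>150:
        P=np.argwhere(l==i)[:,::-1]; print(st[i],ce[i].round(),[onz(w,P[P[:,1]==y].mean(0),14).round(1).tolist() for y in range(st[i,1]+4,st[i,1]+st[i,3]-2,12)])
rows([531,-318,60],frame(-.184,np.radians(8)),6)
```

```text
[-0.59  0.32  1.75  0.06  0.95 -2.01] [ 521.22439138 -312.53669722  244.15133385] 88.07379117760179 [0.58512566 0.23396097 0.20184431]
[[[317.7, 139.2]], [[317.6, 182.3]], [[317.3, 266.1]]]
[  6   0  30   8 162] [21.  3.] [[293.8, -613.7, 14.0]]
[ 368    0   78   63 4094] [405.  28.] [[371.9, -186.6, 14.0], [383.1, -189.0, 14.0], [394.5, -192.0, 14.0], [406.3, -194.5, 14.0], [418.6, -196.5, 14.0]]
[611  19  29  55 737] [628.  53.] [[436.9, 67.9, 14.0], [448.9, 67.3, 14.0], [461.1, 66.1, 14.0], [473.3, 63.1, 14.0], [485.7, 58.9, 14.0]]
[ 201   20   68   53 1003] [232.  47.] [[360.8, -354.5, 14.0], [370.2, -370.3, 14.0], [377.9, -396.6, 14.0], [387.3, -416.2, 14.0]]
[  80   23   38   36 1072] [98. 40.] [[329.8, -541.1, 14.0], [341.6, -544.4, 14.0], [353.7, -547.3, 14.0]]
[  29   34   38   36 1035] [48. 51.] [[329.3, -606.2, 14.0], [341.5, -608.8, 14.0], [353.9, -612.0, 14.0]]
[  0  46  18  34 457] [ 7. 64.] [[332.1, -660.3, 14.0], [344.7, -662.5, 14.0], [356.6, -670.8, 14.0]]
[105  83  36  31 861] [122.  98.] [[395.1, -541.3, 14.0], [408.6, -544.9, 14.0], [422.6, -548.7, 14.0]]
[ 58  9
[... 977 characters left out ...]
3 546] [ 78. 208.] [[526.5, -671.8, 14.0], [545.0, -676.1, 14.0]]
[ 22 204  31  23 535] [ 37. 215.] [[526.0, -737.0, 14.0], [545.1, -740.3, 14.0]]
[  0 222  31  23 502] [ 12. 235.] [[546.3, -790.2, 14.0], [566.1, -796.1, 14.0]]
[164 223  29  22 488] [178. 233.] [[592.2, -542.1, 14.0], [612.2, -546.5, 14.0]]
[124 230  29  15 368] [138. 238.] [[592.6, -607.5, 14.0]]
[ 49 233  59  12 410] [ 83. 240.] [[583.6, -687.6, 14.0]]
[0.0307, -0.0006, -0.0027, 0.06, 0.01, 0.04],
[0.0307, -0.0006, -0.0027, 0.06, 0.01, 0.04],
[0.0307, -0.0007, -0.0027, 0.06, 0.01, 0.04],
[0.0307, -0.0007, -0.0026, 0.06, 0.01, 0.04],
[0.0307, -0.0007, -0.0026, 0.06, 0.01, 0.04],
[0.0307, -0.0008, -0.0026, 0.06, 0.01, 0.04],
```

carry_out(commands=[[0.03,-0.001,-0.003,0,0,0],[0.033,-0.001,-0.003,0,0,0],[0.033,-0.001,-0.003,0,0,0],[0.033,-0.001,-0.003,0,0,0],[0.033,-0.001,-0.003,0,0,0],[0.03,-0.001,-0.002,0,0,0],[0,0,0,0,0,0]])

```text
t: 17.12
ee_pos: [532.4, -308.9, 43.5]
orientation: [0.119, 1.435, -0.138]
ft_force: [0.2, 0.1, -0.1]
width: 87.7
```

Run:
```python
from h import *
o=ctrl.get_obs(); print(o['qpos'].round(2),pose()[0])
rows([531,-319.5,6],frame(-.19,np.radians(8)),4)
```

```text
[-0.57  0.62  1.83  0.09  0.58 -2.05] [ 532.38742417 -308.9107733    43.53350959]
[0.0093, -0.0027, -0.0011, 0.32, -0.11, -0.02],
[0.0093, -0.0027, -0.0011, 0.32, -0.11, -0.02],
[0.0093, -0.0027, -0.0011, 0.32, -0.11, -0.02],
[0.0093, -0.0027, -0.0011, 0.32, -0.11, -0.02],
```

carry_out(commands=[[0.009,-0.003,-0.001,0.3,-0.1,0],[0.009,-0.003,-0.001,0.3,-0.1,0],[0.009,-0.003,-0.001,0.3,-0.1,0],[0.008,-0.002,-0.001,0.3,-0.1,0],[0,0,0,0,0,0]])

```text
t: 17.75
ee_pos: [533.2, -320.5, 9.1]
orientation: [0.134, 1.423, -0.155]
ft_force: [-0.0, -0.3, 0.2]
width: 88.1
```

Run:
```python
from h import *
rows([531,-319.5,6],frame(-.19,np.radians(8)),1); print(pose()[0])
```

```text
[0.0028, 0.0005, -0.0027, 0.1, 0.19, -0.03],
[ 533.16854147 -320.47108732    9.11601383]
```

carry_out(commands=[[0.003,0.0005,-0.003,0,0,0],[0,0,0,0,0,0]])

```text
t: 18.0
ee_pos: [530.6, -319.6, 5.8]
orientation: [0.135, 1.423, -0.155]
ft_force: [0.0, 0.6, 0.5]
width: 88.1
```

carry_out(commands=[[0,0,0,0,0,0],[0,0,0,0,0,0],[0,0,0,0,0,0],[0,0,0,0,0,0],[0,0,0,0,0,0],[0,0,0,0,0,0],[0,0,0,0,0,0],[0,0,0,0,0,0]], grip=1)

```text
t: 19.0
ee_pos: [531.1, -319.8, 6.4]
orientation: [0.134, 1.422, -0.155]
ft_force: [-0.7, -0.4, 0.7]
width: 23.9
```

carry_out(commands=[[-0.01,0,0.0015,0,0,0],[-0.025,0,0.0035,0,0,0],[-0.035,0,0.005,0,0,0],[-0.04,0,0.005,0,0,0],[-0.04,0,0.005,0,0,0],[-0.04,0,0.005,0,0,0],[-0.04,0,0.005,0,0,0],[-0.04,0,0.005,0,0,0]])

```text
t: 20.0
ee_pos: [524.3, -317.4, 287.4]
orientation: [0.136, 1.428, -0.154]
ft_force: [0.4, -0.7, -2.0]
width: 23.9
```

Run:
```python
from h import *
p,f=tcp_for(235,10,-6,171,-42); print(p); rows(p,f,14)
```

```text
[444.00537484 165.37740081 347.39727344]
[-0.0059, 0.0328, -0.0114, -0.36, 3.56, -0.12],
[-0.0052, 0.0329, -0.0115, -0.36, 3.56, -0.12],
[-0.0046, 0.0329, -0.0116, -0.36, 3.56, -0.12],
[-0.0039, 0.033, -0.0117, -0.36, 3.56, -0.12],
[-0.0032, 0.0331, -0.0117, -0.36, 3.56, -0.12],
[-0.0026, 0.0331, -0.0117, -0.36, 3.56, -0.12],
[-0.0019, 0.0332, -0.0116, -0.36, 3.56, -0.12],
[-0.0013, 0.0333, -0.0115, -0.36, 3.56, -0.12],
[-0.0006, 0.0333, -0.0114, -0.36, 3.56, -0.12],
[0.0, 0.0334, -0.0112, -0.36, 3.56, -0.12],
[0.0006, 0.0335, -0.011, -0.36, 3.56, -0.12],
[0.0012, 0.0335, -0.0107, -0.36, 3.56, -0.12],
[0.0018, 0.0336, -0.0104, -0.36, 3.56, -0.12],
[0.0024, 0.0337, -0.01, -0.36, 3.56, -0.12],
```

carry_out(commands=[[-0.015,0.02,-0.0115,-0.3,2,-0.1],[-0.012,0.033,-0.012,-0.35,3.5,-0.1],[-0.01,0.033,-0.012,-0.35,3.5,-0.1],[-0.006,0.033,-0.012,-0.35,3.5,-0.1],[-0.004,0.033,-0.012,-0.35,3.5,-0.1],[-0.003,0.033,-0.012,-0.35,3.5,-0.1],[-0.002,0.033,-0.012,-0.35,3.5,-0.1],[-0.001,0.033,-0.0115,-0.35,3.5,-0.1]])

```text
t: 21.0
ee_pos: [468.2, -48.0, 354.9]
orientation: [0.127, 1.894, -0.112]
ft_force: [0.2, -0.4, -1.4]
width: 24.0
```

Run:
```python
from h import *
chk(171,6,8); print(pose()[0])
p,f=tcp_for(235,10,-6,171,-42); rows(p,f,7)
```

```text
t 21.0 w 24.0 F [ 0.2 -0.4 -1.4] q [-0.12  0.23  1.63 -0.01  1.61 -1.55] tip cyl [ 116.3 -223.8  227.9] dir [ 0.395 -0.046 -0.918]
[468.23734851 -48.01901912 354.94566806]
[0.0031, 0.0297, -0.0072, -0.38, 3.32, -0.08],
[0.0035, 0.0297, -0.0068, -0.38, 3.32, -0.08],
[0.0038, 0.0298, -0.0064, -0.38, 3.32, -0.08],
[0.0041, 0.0298, -0.006, -0.38, 3.32, -0.08],
[0.0044, 0.0299, -0.0055, -0.38, 3.32, -0.08],
[0.0047, 0.0299, -0.0051, -0.38, 3.32, -0.08],
[0.0049, 0.03, -0.0046, -0.38, 3.32, -0.08],
```

carry_out(commands=[[0.003,0.03,-0.007,-0.4,3.4,-0.1],[0.003,0.03,-0.007,-0.4,3.4,-0.1],[0.004,0.03,-0.006,-0.4,3.4,-0.1],[0.004,0.03,-0.006,-0.4,3.4,-0.1],[0.004,0.03,-0.005,-0.4,3.4,-0.1],[0.004,0.03,-0.005,-0.4,3.4,-0.1],[0.004,0.02,-0.004,-0.3,2,0],[0,0,0,0,0,0]])

```text
t: 22.0
ee_pos: [442.6, 164.0, 353.0]
orientation: [0.108, 2.294, -0.051]
ft_force: [0.6, -1.2, -1.0]
width: 24.0
```

Run:
```python
from h import *
chk(171,6,8); print(pose()[0])
p,f=tcp_for(235,10,-6,171,-42); rows(p,f,1); p,f=tcp_for(150,10,-6,171,-42); rows(p,f,5)
s=cam('side');cv2.imwrite('pics/s7.png',s['pixels'])
P,r=pose(); g=P-6*r.as_matrix()[:,0]; d=r.apply(frame(0,np.radians(8)).inv().apply([1,0,0]))
print('grip end, tip side px',proj(s,[g-29*d,g+171*d]).round(1))
m=cv2.inRange(cv2.cvtColor(s['pixels'],cv2.COLOR_BGR2HSV),(5,90,50),(20,255,255))[130:225,250:330]
n,l,st,ce=cv2.connectedComponentsWithStats(m); print(st[1:][st[1:,4]>40]+[250,130,0,0,0])
```

```text
t 22.0 w 24.0 F [ 0.6 -1.2 -1. ] q [ 0.2   0.43  1.49  0.21  1.92 -1.27] tip cyl [ 14.1  -7.  240.2] dir [ 0.008  0.002 -1.   ]
[442.64650558 164.04690749 353.03113929]
[0.0034, 0.0015, 0.0047, 0.18, 0.47, 0.28],
[0.0032, 0.0003, 0.0177, 0.04, 0.09, 0.06],
[0.0032, 0.0003, 0.0177, 0.04, 0.09, 0.06],
[0.0031, 0.0003, 0.0178, 0.04, 0.09, 0.06],
[0.0031, 0.0003, 0.0178, 0.04, 0.09, 0.06],
[0.0031, 0.0003, 0.0178, 0.04, 0.09, 0.06],
grip end, tip side px [[319.5 147.4]
 [274.5 191.2]]
[[ 250  130   20    5   85]
 [ 257  130   73   64 1065]
 [ 251  205   28   20  241]]
```

carry_out(commands=[[0.003,0.0003,0.016,0,0.1,0.1],[0.003,0.0003,0.018,0,0.1,0.1],[0.003,0.0003,0.018,0,0.1,0.1],[0.003,0.0003,0.018,0,0.1,0],[0.003,0.0003,0.015,0,0,0],[0,0,0,0,0,0]])

```text
t: 22.8
ee_pos: [500.7, 156.5, 280.1]
orientation: [0.119, 2.298, -0.051]
ft_force: [0.2, -1.0, 1.2]
width: 23.9
```

Run:
```python
from h import *
chk(171,6,8)
p,f=tcp_for(70,10,-6,171,-42); rows(p,f,5)
s=cam('side');b=cv2.resize(s['pixels'][150:250,210:350],None,fx=4,fy=4,interpolation=cv2.INTER_CUBIC);cv2.imwrite('pics/c7.png',b)
```

```text
t 22.8 w 23.9 F [ 0.2 -1.   1.2] q [ 0.17  0.58  1.42  0.19  1.85 -1.31] tip cyl [ 11.1  -9.3 146.7] dir [ 0.003 -0.    -1.   ]
[0.0023, 0.0006, 0.0152, -0.01, 0.03, -0.03],
[0.0023, 0.0006, 0.0152, -0.01, 0.03, -0.03],
[0.0023, 0.0006, 0.0152, -0.01, 0.03, -0.03],
[0.0023, 0.0006, 0.0152, -0.01, 0.03, -0.03],
[0.0023, 0.0006, 0.0152, -0.01, 0.03, -0.03],
```

View pics/c7.png

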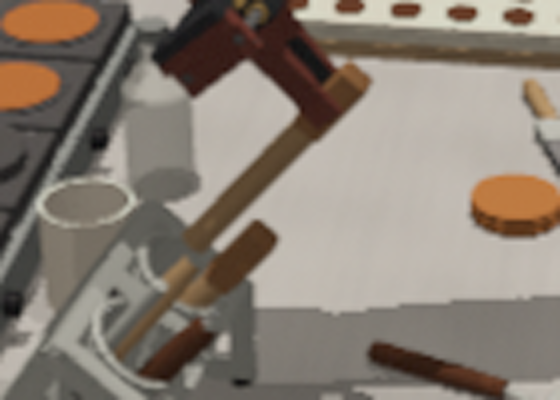

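Rod B's tip at (195,240) in the crop is just above the mouth, parallel to seated rod A and clear above it.

carry_out(commands=[[0.002,0.0005,0.014,0,0,0],[0.0023,0.0005,0.015,0,0,0],[0.0023,0.0005,0.015,0,0,0],[0.0023,0.0005,0.015,0,0,0],[0.0023,0.0005,0.015,0,0,0],[0,0,0,0,0,0]])

```text
t: 23.6
ee_pos: [551.8, 154.4, 219.4]
orientation: [0.118, 2.297, -0.05]
ft_force: [-0.4, -0.7, -0.7]
width: 23.7
```

Run:
```python
from h import *
chk(171,6,8)
p,f=tcp_for(18,9,-6,171,-42); rows(p,f,4)
```

```text
t 23.6 w 23.7 F [-0.4 -0.7 -0.7] q [ 0.16  0.72  1.32  0.18  1.81 -1.33] tip cyl [11.5 -6.1 67.3] dir [ 0.005  0.    -1.   ]
[0.0022, 0.0, 0.0121, -0.0, 0.06, -0.04],
[0.0022, 0.0, 0.0121, -0.0, 0.06, -0.04],
[0.0022, 0.0, 0.0121, -0.0, 0.06, -0.04],
[0.0022, 0.0, 0.0121, -0.0, 0.06, -0.04],
```

carry_out(commands=[[0.002,0,0.012,0,0,0],[0.002,0,0.012,0,0,0],[0.002,0,0.012,0,0,0],[0.002,0,0.011,0,0,0],[0,0,0,0,0,0]])

```text
t: 24.22
ee_pos: [583.5, 151.3, 179.7]
orientation: [0.118, 2.296, -0.05]
ft_force: [0.3, 1.0, -0.9]
width: 23.4
```

Run:
```python
from h import *
chk(171,6,8)
```

```text
t 24.225 w 23.4 F [ 0.3  1.  -0.9] q [ 0.15  0.8   1.25  0.17  1.8  -1.34] tip cyl [10.4 -6.  16.5] dir [ 0.005  0.001 -1.   ]
```

carry_out(commands=[[0,0,0,0,0,0],[0,0,0,0,0,0],[0,0,0,0,0,0],[0,0,0,0,0,0],[0,0,0,0,0,0],[0,0,0,0,0,0]], grip=0.5)

```text
t: 24.98
ee_pos: [583.6, 151.6, 181.3]
orientation: [0.118, 2.295, -0.049]
ft_force: [-0.9, -0.6, 0.2]
width: 43.9
```

carry_out(commands=[[-0.015,0,-0.002,0,0,0],[-0.03,0,-0.004,0,0,0],[-0.04,0,-0.006,0,0,0],[-0.04,0,-0.006,0,0,0],[-0.03,0,-0.01,0,0,0],[0,0,0,0,0,0],[0,0,0,0,0,0]])

```text
t: 25.85
ee_pos: [669.1, 142.0, 323.0]
orientation: [0.118, 2.293, -0.049]
ft_force: [0.8, 0.4, 0.2]
width: 43.8
```

Run:
```python
from h import *
o=ctrl.get_obs(); print(o['t'],pose()[0],o['width'],o['ft_force'])
s=cam('side');w=cam('wrist')
c=np.zeros((360,800,3),np.uint8);c[:,:396]=cv2.resize(s['pixels'][160:250,220:319],None,fx=4,fy=4,interpolation=cv2.INTER_CUBIC)
c[:,400:]=cv2.resize(w['pixels'][160:280,254:387],(400,360),interpolation=cv2.INTER_CUBIC);cv2.imwrite('pics/c8.png',c)
for x in(-22,0):
  for z in(0,20): print(x,z,(4*(proj(s,F+(200+z)*AX+x*XC)-[220,160])).round(),(3*(proj(w,F+(200+z)*AX+x*XC)-[254,160])).round()+[[400,0]])
```

```text
25.85 [669.06167662 141.98368524 322.95884157] 43.81375652223745 [0.7900206  0.41296836 0.24588393]
-22 0 [[220. 195.]] [[613. 103.]]
-22 20 [[236. 179.]] [[613.  57.]]
0 0 [[197. 175.]] [[614. 123.]]
0 20 [[214. 159.]] [[614.  75.]]
```

View pics/c8.png

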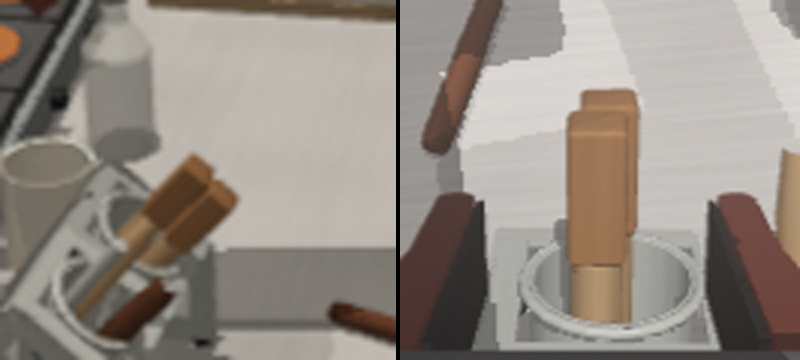

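Both grips stick out of the empty cylinder. Rod A's end is at (225,190) and rod B's at (200,165) in the side crop, and at (609,92) and (597,113) in the wrist crop. Those match both tips on the floor to within a few mm. I'll check that nothing is moving, then hand in.

carry_out(commands=[[-0.01,0,0,0,0,0],[0,0,0,0,0,0],[0,0,0,0,0,0],[0,0,0,0,0,0]])

```text
t: 26.45
ee_pos: [674.9, 141.5, 328.9]
orientation: [0.117, 2.298, -0.05]
ft_force: [-0.5, 0.5, 0.0]
width: 43.9
```

Run:
```python
from h import *
a=cam('side')['pixels'].astype(int)
for _ in range(10): b=cam('side')['pixels'].astype(int)
d=abs(a-b).max(2); print('moving px at stand:',(d[190:250,215:290]>25).sum())
s0=cv2.imread('pics/side0.png').astype(int); e=abs(b-s0).max(2)>40
for n,(x0,y0,x1,y1) in dict(bottle=(240,155,262,200),mug=(218,195,246,215),can=(262,278,290,328),bowl=(302,278,347,310),wafers=(326,192,352,209),scraper=(300,235,375,266),brush=(338,168,362,196)).items(): print(n,e[y0:y1,x0:x1].mean().round(3))
print(ctrl.get_obs()['t']); print(ctrl.close_job())
```

```text
moving px at stand: 0
bottle 0.0
mug 0.02
can 0.0
bowl 0.0
wafers 0.0
scraper 0.445
brush 0.0
27.0
the job is handed in; nothing more can be done
None
```

Both rolling rods are in the empty cylinder, shaft down and grip out, and the job was handed in at t = 27.0 s of the 67 s allowed. No verdict was reported, so what follows is from my own checks.

- **Rods:** The grip ends in the side and wrist views match tips on the floor to within a few millimetres, and both rods are level with each other. No pixels changed at the stand over half a second, and the gripper was open and clear of everything.
- **Bystanders:** The bottle, mug, oil can, bowl, wafers and brush look unchanged from the first picture.
- **Check that disagreed:** The scraper's area differed in 45% of its pixels. I put this down to the arm's shadow. In crops taken earlier, before the second rod went in, the end of its handle was still at the same pixels, about (303,238), but I did not check this in the final picture.
- **Grasp attempt that failed:** My first approach to rod A leaned the tool 30 degrees and ran joints 5 and 6 to the ends of their ranges. Joint 5 read 0.109 against a limit of 0.11, which could matter if range is judged strictly. I backed off and gripped with an 8-degree lean instead.

The wrist force readings I saw never exceeded about 2 N.

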